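Clear the jammed table marker

ROBOT

A 6-joint arm with a two-finger parallel gripper is mounted at the origin on the work surface. World frame = base frame: x ahead of the robot, y to its left, z up, the work surface at z = 0. Lengths are in m, angles in degrees, forces in N, time in s.
With the tool pointing down it reaches from about 0.325 to 0.775 m from the base axis. Payload 5.5 kg.
Tool frame: the origin (TCP) lies at the very end of the fingers, on their centre line; the grasp point (between the pads) lies 19 mm behind it; z points along the fingers, y is the line along which they close (so a half turn about z gives the same grasp; the last joint's range is limited). The gripper opens to 85 mm and grips with 20 to 120 N. Pads are 22 mm wide; open, the fingers measure 114 mm over their backs; the gripper's body (76 mm by 85 mm) begins 54 mm behind the grasp point. The pads swing forward as they close: fully open they stand 13 mm farther back than shut.
Start: joints at [-74.009, 5.22, 70.514, -0, 104.267, -3.249], TCP at [0.198, -0.567, 0.231] pointing down, gripper open.
Joint ranges: [-164.24, 164.24], [-49.07, 125.15], [9.68, 141.18], [-86.29, 266.29], [3.28, 154.24], [-151.56, 151.56]. Speed limits (degrees/s): [147.25, 147.25, 172.46, 180, 180, 180].

INTERFACE

Orientations are given as [roll, pitch, yaw] about the fixed x, y, z axes, in that order (R = Rz(yaw) Ry(pitch) Rx(roll)).
In Python, from plant import ctrl, cams, order gives the robot as it stands. The module is installed in compiled form; this text tells all that it offers.
- The arm moves only by the tool drive_tool, never from a script. Its argument "series" is a list that holds one entry, the list of rows, each a list of 7 numbers: the shift along the tool's x, y, z normalised to -1 to 1, where 1 is 0.1 m, then the turn, a rotation vector about the tool's x, y, z normalised to -1 to 1, where 1 is pi/4 rad, then the closure, from -1 (fully open) to 1 (shut). A call has 1 to 8 rows; each row is the pose to reach, as a shift and turn from the pose commanded when the call began, along the tool's axes at that moment; what a row does not reach only later rows make up. A row lasts 1/8 s, in which the tool goes at most 62.5 mm and 10.7 degrees, less where a joint would pass 70% of its speed; a pose out of reach is approached as far as the arm can. A call with a number of a shift or a turn outside -1 to 1 is refused whole. A call with a gripper value outside its range is refused whole. The fingers move at their own pace and stop on an object; the grip force is fixed at half the most. Time passes only in rows, so rows that repeat a pose let the fingers close. It gives the time, the measured TCP pose, the force, the opening and the grip force at its end, in the units of the state.
- ctrl.get_state(): the state, without advancing time (a new reading comes with each control period).
- cams.read_camera(name): name is "side" or "top" or "wrist"; returns the picture (420x560x3 uint8, blue, green, red); there is no depth.
- cams.camera_model(name): a dict with "K" (3x3 intrinsics, pixels), "camera_from_world" (4x4, takes a point from world to camera coordinates). Camera axes: x right, y down, z forward; pixel columns grow to the right and rows downward; lengths in m; the calibration is good to about 2 mm. A picture is of the moment at which its call begins: read the wrist's pose just before it. camera_model takes no time and is no camera call; for the wrist camera it gives the pose at the moment of the call.
- order.hand_in(): hands the job in; it is judged then, once.
The state is a dict: "clock": time; "q": joint angles; "qd": joint speeds; "joint_efforts": joint torques, N m; "tool_pos": TCP position; "tcp_rot": TCP orientation; "wrist_force": force on the tool from outside, world axes, zero at the start; "wrist_torque": the same for the moment, N m; "gripper_width": finger opening in m; "grip_force": force on a finger pad.
Only numpy, scipy, OpenCV 4.12 (cv2) and the standard library are available. Lean on these libraries where they do the work, as an engineer would, in place of code of your own. Each camera call takes 0.05 s, during which the arm holds its last target. There are 200 camera calls.

TASK

A wooden table marker has jammed crosswise at the throat of the steel return chute, its ends caught under the two lips. Push it back up the chute until it lies clear of the lips in the open bay, then lift it out over the chute's walls and lay it gently, flat, in the dark wooden tray.

Things in the scene. Friction and masses are not known exactly. Their poses are not given: they have to be found in the camera images.
- marker_center (a point): Centre of the jammed marker: beech bar 100 mm long (its y), 24 mm wide (x), 24 mm high (z), 45 g, thin dark groove along its top. It lies across the chute just up-slope of the throat, tilted 12 degrees with the floor, up to 5 degrees askew and 3 mm off the middle. Friction holds it wherever it is left on the slope. Like markers lying on the counter are bystanders.
- chute: Fixed open-topped steel chute. Origin on the counter under the middle of the throat; x points level up-chute, y across, z up. The floor's top is 48 mm above the origin and rises 12 degrees along x. Down-slope (-x) of the throat runs a channel 60 mm wide inside, 112 mm long, open above, stop at its foot. All walls are 3 mm thick, 31 mm high, square to the floor.
- bay (a point): Point on the floor of the chute's wide bay, mid-width, 96 mm up-slope of the throat; axes as the chute's. The bay runs 0 to 150 mm up-slope, 118 mm wide inside, upper end open. From 0 to 42 mm a lip (3 mm thick, underside 28 mm over the floor) reaches in from each wall, leaving a 60 mm gap, open above, in line with the channel. From 42 mm on it is open above.
- tray_in (a point): Centre of the inner floor of the empty fixed tray of dark wood: outside 190 mm along its x, 150 mm along its y, 28 mm high, walls 5 mm thick, floor 5 mm above the counter. z is up.

How it is judged (in metres and radians):
On the way, in this order (a step that is already met when the one before it is completed fails the run):
1. the marker has been pushed up the chute, clear of the lips, and is still lying on the chute's floor (x of marker_center in the frame of chute between 0.052 and 0.15 m and y of marker_center in the frame of chute between -0.04 and 0.04 m and z of marker_center in the frame of chute below 0.095 m), for 0.2 s.
2. the marker has been lifted above the chute's walls (its centre over 115 mm above the counter) (height (world z) of marker_center above 0.115 m), for 0.1 s.
At the end, for the whole second after the job is handed in: The marker lies flat and at rest anywhere on the floor of the dark wooden tray: its centre within 80 mm (tray x) and 60 mm (tray y) of the tray's centre and less than 20 mm above the tray's floor (x of marker_center in the frame of tray_in between -0.08 and 0.08 m and y of marker_center in the frame of tray_in between -0.06 and 0.06 m and z of marker_center in the frame of tray_in below 0.02 m and linear speed of marker below 0.02 m/s); the robot touches nothing.
It fails at once if the marker is dropped or flung: it moves faster than 0.8 m/s while the gripper does not touch it (linear speed of marker above 0.8 m/s and contact force between the fingers and marker below 0.05 N).
It also fails if it takes over 46 s, if anything falls off the work surface, if the arm or the gripper's body presses on something with over 40 N, if the wrist force passes 120 N, or if a joint passes its speed limit or range.

## Working session

There is one attempt and no reset: what is moved stays moved. The work goes in short steps, Python scripts to look and compute and a tool call to move; the robot and the scene stay as the last step left them, time stands still between calls to the robot, and variables do not carry over. Pictures are saved under pics/ and viewed, at most 10 in all, crops included, and the job is handed in when it is done.

Besides the shell and the picture viewer there is one more tool, called after "Request:" as name([rows], argument=value, ...), one row to a line, values as JSON. drive_tool: Moves the arm, as the interface text tells. Scaled input: -1 to 1 covers 0.1 m each way for a shift and pi/4 rad each way for a turn. Its arguments: {"type":"object","properties":{"series":{"type":"array","items":{"type":"array","items":{"type":"array","items":{"type":"number","minimum":-1,"maximum":1}}}}},"required":["series"]}

```bash
mkdir -p pics
python3 - <<'E'
from plant import ctrl,cams
import cv2,numpy as np
s=ctrl.get_state();print(s)
ims=[]
for n in("side","top"):
    im=cams.read_camera(n);cv2.imwrite(f"pics/{n}0.png",im)
    m=cams.camera_model(n);print(n,m["K"].tolist(),np.round(m["camera_from_world"],4).tolist())
E
```

```text
{'clock': 0.0, 'q': array([-7.40098230e+01,  5.26289460e+00,  7.05823526e+01, -1.64941866e-03,
        1.04265354e+02, -3.24913411e+00]), 'qd': array([-0.02244073, -0.0686014 , -0.01202882,  0.02248124,  0.0048185 ,
       -0.07544734]), 'joint_efforts': array([-4.48411228e-06, -4.58735847e+01, -4.18025208e+01, -1.46305172e-05,
        1.18048437e-02,  1.00645440e-05]), 'tool_pos': array([ 0.19761695, -0.56622862,  0.23014843]), 'tcp_rot': array([-1.79889485e+02, -4.67187460e-03,  1.92389017e+01]), 'wrist_force': array([0.65715517, 0.10890368, 0.16458332]), 'wrist_torque': array([0.01181182, 0.03093997, 0.01530734]), 'grip_force': 0.0, 'gripper_width': 0.08535335222841399}
side [[443.66426262376314, 0.0, 282.3740089745683], [0.0, 443.66426262376314, 209.28412459134344], [0.0, 0.0, 1.0]] [[0.8471, -0.5312, -0.0171, -0.4933], [-0.3336, -0.5064, -0.7952, 0.2552], [0.4137, 0.6793, -0.6062, 0.4523], [0.0, 0.0, 0.0, 1.0]]
top [[427.0394838583138, 0.0, 285.1464894984209], [0.0, 427.0394838583138, 218.07145131251875], [0.0, 0.0, 1.0]] [[0.0052, -0.9999, -0.0152, -0.0087], [-0.983, -0.0024, -0.1835, 0.5954], [0.1834, 0.0159, -0.9829, 0.6398], [0.0, 0.0, 0.0, 1.0]]
```

View pics/side0.png

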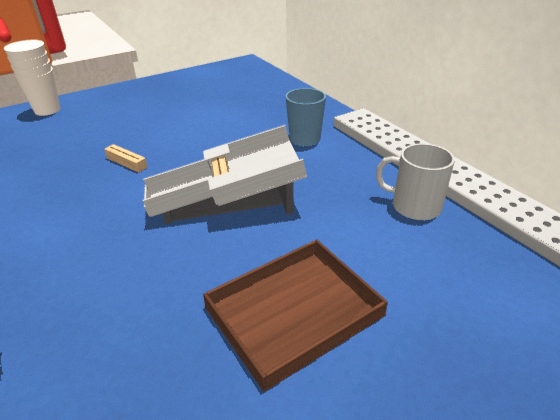

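View pics/top0.png

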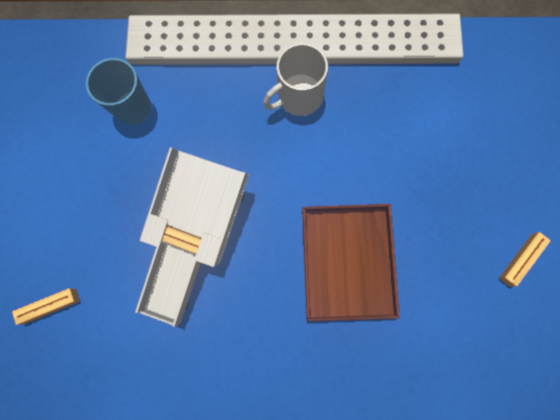

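Side view: the chute has its low end at (150,200) and high end at (300,165), with the marker at (220,167) and the tray centred at (295,310). In the top view the chute foot is at (160,318), its upper end at (208,160), the marker at (182,239) and the tray at (350,262).

Run:
```python
import cv2
a=cv2.imread("pics/top0.png")[142:332,125:255]
cv2.imwrite("pics/crop.png",cv2.resize(a,None,fx=3,fy=3,interpolation=cv2.INTER_CUBIC))
```

```text
(no output)
```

View pics/crop.png

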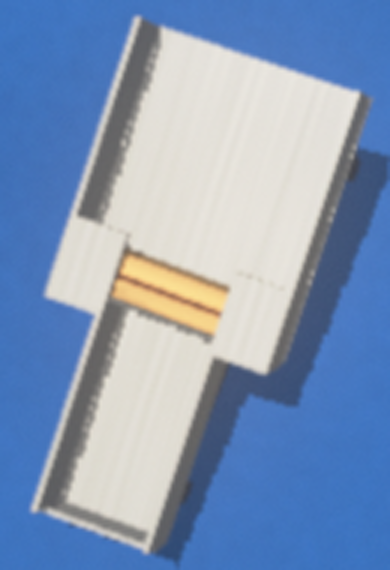

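The crop shows the chute corners: upper-left (137,17), upper-right (362,94), lip corners (46,296) and (268,373), foot (33,511) and (150,552). The marker's groove runs from (115,280) to (222,309).

```bash
cat > h.py <<'E'
from plant import ctrl,cams
import cv2,numpy as np
from scipy.optimize import least_squares
from scipy.spatial.transform import Rotation as R
t=np.radians(12)
def loc(s,y,h): return np.array([s*np.cos(t)-h*np.sin(t),y,.048+s*np.sin(t)+h*np.cos(t)])
def proj(n,P,m=None):
    m=m or cams.camera_model(n);P=np.atleast_2d(P);c=P@m["camera_from_world"][:3,:3].T+m["camera_from_world"][:3,3]
    u=c@m["K"].T;return u[:,:2]/u[:,2:]
def w(p,L): 
    c,s=np.cos(p[2]),np.sin(p[2]);L=np.atleast_2d(L)
    return np.c_[p[0]+c*L[:,0]-s*L[:,1],p[1]+s*L[:,0]+c*L[:,1],L[:,2]]
def cast(n,uv,point,normal,m=None):
    m=m or cams.camera_model(n);T=np.array(m["camera_from_world"]);Rr=T[:3,:3];o=-Rr.T@T[:3,3]
    d=np.c_[np.atleast_2d(uv),np.ones(len(np.atleast_2d(uv)))]@np.linalg.inv(m["K"]).T@Rr
    return o+d*(((point-o)@normal)/(d@normal))[:,None]
E
python3 - <<'E'
from h import *
pts=[((137,17),(.15,.062,.031)),((362,94),(.15,-.062,.031)),((46,296),(0,.062,.031)),((268,373),(0,-.062,.031)),((97,313),(0,.033,.031)),((130,234),(.042,.03,.031)),((233,272),(.042,-.03,.031)),((33,511),(-.113,.033,.031)),((150,552),(-.113,-.033,.031))]
uv=np.array([p[0] for p in pts])/3+[125,142];L=np.array([loc(*p[1]) for p in pts]);m=cams.camera_model("top")
f=lambda p:(proj("top",w(p,L),m)-uv).ravel()
r=least_squares(f,[.5,.2,-.3]);p=r.x;print("chute",p,np.degrees(p[2]));print(np.round(r.fun.reshape(-1,2),1).tolist())
Rc=R.from_euler("z",p[2]).as_matrix()
nrm=Rc@[-np.sin(t),0,np.cos(t)]
q=w(p,loc(0,0,.024))[0]
M=cast("top",np.array([(115,280),(222,309),(127,252),(229,287),(112,296),(214,335)])/3+[125,142],q,nrm,m)
Lm=(M-q)@Rc;print("marker s,y on top plane",np.c_[Lm[:,0]/np.cos(t),Lm[:,1]].round(4).tolist())
np.save("p.npy",p)
im=cv2.imread("pics/top0.png").astype(int);hsv=cv2.cvtColor(im.astype(np.uint8),cv2.COLOR_BGR2HSV)
k=((im[...,2]>im[...,0]*1.5)&(im[...,2]<170)).astype(np.uint8);n,l,st,c=cv2.connectedComponentsWithStats(k);i=1+st[1:,4].argmax();print(st[i])
rc=cv2.minAreaRect(cv2.findContours((l==i).astype(np.uint8),0,1)[0][0]);b=cv2.boxPoints(rc)
B=cast("top",b,np.array([0,0,.02]),np.array([0,0,1.]),m);print("tray",B.round(3).tolist(),B.mean(0))
s=ctrl.get_state();W=cams.camera_model("wrist");print(W["K"].tolist())
T=np.eye(4);T[:3,:3]=R.from_euler("xyz",s["tcp_rot"],degrees=True).as_matrix();T[:3,3]=s["tool_pos"];print((W["camera_from_world"]@T).round(3).tolist())
for a in(-.11,0,.02,.096,.15):print(a,w(p,loc(a,0,0)).round(3).tolist())
E
```

```text
chute [ 0.54268767  0.15841048 -0.33193225] -19.01831707048107
[[-0.3, 0.3], [-0.4, -0.3], [0.4, -1.4], [0.2, -0.9], [0.5, -1.0], [-0.4, 0.5], [1.1, 0.3], [-0.4, 0.9], [-0.6, 1.6]]
marker s,y on top plane [[0.0164, 0.0319], [0.0208, -0.0271], [0.0325, 0.0305], [0.0329, -0.027], [0.0079, 0.0308], [0.0065, -0.0274]]
[ 303  205   96  115 9366]
tray [[0.62, -0.035, 0.02], [0.627, -0.191, 0.02], [0.438, -0.191, 0.02], [0.431, -0.043, 0.02]] [ 0.52900086 -0.11519485  0.02      ]
[[299.9030171075138, 0.0, 282.6909259019217], [0.0, 299.9030171075138, 206.17493526268566], [0.0, 0.0, 1.0]]
[[0.0, 1.0, 0.0, -0.001], [-0.965, 0.0, -0.262, 0.026], [-0.262, 0.0, 0.965, 0.155], [0.0, 0.0, 0.0, 1.0]]
-0.11 [[0.441, 0.193, 0.025]]
0 [[0.543, 0.158, 0.048]]
0.02 [[0.561, 0.152, 0.052]]
0.096 [[0.631, 0.128, 0.068]]
0.15 [[0.681, 0.111, 0.079]]
```

Request:
drive_tool([
  [[1,-1,0,0,0,0,0],[1,-1,0,0,0,0,0],[1,-1,0,0,0,0,0]],
])

```text
clock: 0.48
tool_pos: [0.2604, -0.4367, 0.2313]
tcp_rot: [-180.0, -0.0, 19.4]
wrist_force: [0.5, -0.5, 1.1]
gripper_width: 0.0425
grip_force: 0.0
```

Request:
drive_tool([
  [[1,-1,0,0,0,0,0],[1,-1,0,0,0,0,0],[1,-1,0,0,0,0,0]],
])

```text
clock: 0.85
tool_pos: [0.3216, -0.3098, 0.2315]
tcp_rot: [180.0, -0.0, 19.4]
wrist_force: [0.2, -1.5, -0.3]
gripper_width: 0.0429
grip_force: 0.0
```

Request:
drive_tool([
  [[1,-1,0,0,0,0,0],[1,-1,0,0,0,0,0],[1,-1,0,0,0,0,0]],
])

```text
clock: 1.23
tool_pos: [0.3831, -0.1827, 0.2312]
tcp_rot: [180.0, -0.0, 19.4]
wrist_force: [-0.1, 0.4, 0.0]
gripper_width: 0.0426
grip_force: 0.0
```

Request:
drive_tool([
  [[1,-1,0,0,0,0,0],[1,-1,0,0,0,0,0],[1,-1,0,0,0,0,0]],
])

```text
clock: 1.6
tool_pos: [0.4446, -0.0552, 0.2308]
tcp_rot: [-180.0, 0.0, 19.4]
wrist_force: [-1.1, -0.3, 0.3]
gripper_width: 0.0426
grip_force: 0.0
```

```bash
cat >> h.py <<'E'
p=np.load("p.npy") if __import__("os").path.exists("p.npy") else None
def Rtool():  # z = -floor normal, y = up-slope
    Rc=R.from_euler("z",p[2]).as_matrix();z=-Rc@[-np.sin(t),0,np.cos(t)];y=Rc@[np.cos(t),0,np.sin(t)]
    return np.c_[np.cross(y,z),y,z]
def delta(P,Rt):
    s=ctrl.get_state();A=R.from_euler("xyz",s["tcp_rot"],degrees=True).as_matrix()
    print("clk",round(s["clock"],2),"F",s["wrist_force"].round(1),"w",round(s["gripper_width"],4),"pos",s["tool_pos"].round(4))
    print("shift",(A.T@(P-s["tool_pos"])/.1).round(3),"turn",(R.from_matrix(A.T@Rt).as_rotvec()/(np.pi/4)).round(3))
E
python3 -c "
from h import *
delta(w(p,loc(.02,0,.12))[0],Rtool())"
```

```text
clk 1.6 F [-1.1 -0.3  0.3] w 0.0426 pos [ 0.4446 -0.0552  0.2308]
shift [ 1.594 -1.721  0.612] turn [-0.249  0.12  -1.141]
```

Request:
drive_tool([
  [[0.8,-0.9,0,0,0,-0.3,0],[0.8,-0.9,0,0,0,-0.6,0],[0.8,-0.9,0,0,0,-0.8,0],[0.8,-0.9,0,0,0,-0.9,0]],
])

```text
clock: 2.1
tool_pos: [0.49, 0.0536, 0.2306]
tcp_rot: [-180.0, 0.1, 60.1]
wrist_force: [-0.4, -0.5, 0.1]
gripper_width: 0.0426
grip_force: 0.0
```

```bash
python3 -c "
from h import *
delta(w(p,loc(.02,0,.12))[0],Rtool())"
```

```text
clk 2.1 F [-0.4 -0.5  0.1] w 0.0426 pos [0.49   0.0536 0.2306]
shift [ 1.162 -0.119  0.609] turn [-0.267  0.027 -0.242]
```

Request:
drive_tool([
  [[1,-0.12,0.2,-0.13,0.01,-0.12,-0.3],[1,-0.12,0.2,-0.27,0.03,-0.24,-0.3],[1,-0.12,0.2,-0.27,0.03,-0.24,-0.3],[1,-0.12,0.2,-0.27,0.03,-0.24,-0.3]],
])

```text
clock: 2.6
tool_pos: [0.5297, 0.1454, 0.2113]
tcp_rot: [167.8, -0.1, 70.5]
wrist_force: [0.6, -0.1, 0.7]
gripper_width: 0.0553
grip_force: 0.0
```

```bash
python3 -c "
from h import *
delta(w(p,loc(.02,0,.12))[0],Rtool())
m=cams.camera_model('wrist');im=cams.read_camera('wrist')
print('expected',[proj('wrist',w(p,loc(*a)),m)[0].round().tolist() for a in((0,.062,.031),(0,-.062,.031),(.042,.03,.031),(.042,-.03,.031),(.15,.062,.031),(-.112,.03,.031),(.02,0,.024))])
cv2.imwrite('pics/w1.png',im);np.save('w1.npy',m)"
```

```text
clk 2.6 F [ 0.6 -0.1  0.7] w 0.0553 pos [0.5297 0.1454 0.2113]
shift [ 0.164 -0.064  0.414] turn [ 0.004 -0.001 -0.011]
expected [[252.0, 109.0], [256.0, 242.0], [300.0, 146.0], [300.0, 210.0], [425.0, 107.0], [128.0, 147.0], [276.0, 178.0]]
```

View pics/w1.png

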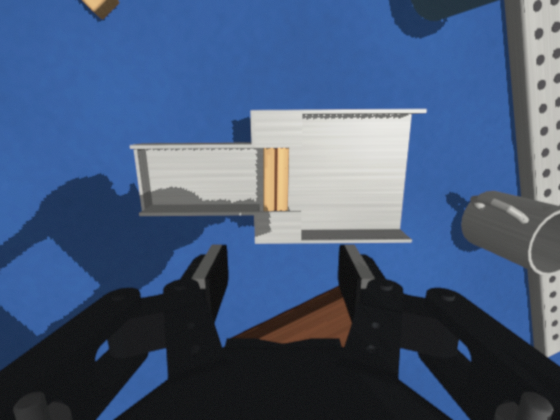

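The wrist picture matches the projected chute corners to about 2 px: lip corners are at (251,110) and (255,242), and the marker is at (276,179). I'll straddle the marker through the gap and lower the fingers.

Request:
drive_tool([
  [[0.16,-0.06,0.3,0,0,0,-0.3],[0.16,-0.06,0.6,0,0,0,-0.3],[0.16,-0.06,0.9,0,0,0,-0.3],[0.16,-0.06,0.9,0,0,0,-0.3]],
])

```text
clock: 3.15
tool_pos: [0.5465, 0.1556, 0.1193]
tcp_rot: [168.1, 0.0, 70.4]
wrist_force: [-1.0, 0.2, -0.6]
gripper_width: 0.0555
grip_force: 0.0
```

```bash
python3 -c "
from h import *
delta(w(p,loc(.02,0,.006))[0],Rtool())"
```

```text
clk 3.15 F [-1.   0.2 -0.6] w 0.0555 pos [0.5465 0.1556 0.1193]
shift [0.016 0.008 0.628] turn [-0.001  0.003 -0.012]
```

Request:
drive_tool([
  [[0.02,0.01,0.2,0,0,-0.01,-0.3],[0.02,0.01,0.4,0,0,-0.01,-0.3],[0.02,0.01,0.55,0,0,-0.01,-0.3],[0.02,0.01,0.63,0,0,-0.01,-0.3],[0.02,0.01,0.63,0,0,-0.01,-0.3]],
])

```text
clock: 3.78
tool_pos: [0.5612, 0.155, 0.0599]
tcp_rot: [167.9, -0.1, 71.0]
wrist_force: [0.6, -0.6, -1.3]
gripper_width: 0.0555
grip_force: 0.0
```

```bash
python3 -c "
from h import *
delta(w(p,loc(.09,0,.006))[0],Rtool())"
```

```text
clk 3.77 F [ 0.6 -0.6 -1.3] w 0.0555 pos [0.5612 0.155  0.0599]
shift [-0.028  0.693  0.019] turn [ 0.003 -0.001  0.001]
```

Request:
drive_tool([
  [[-0.02,0.08,0.01,0,0,0,-0.3],[-0.02,0.18,0.01,0,0,0,-0.3],[-0.02,0.28,0.01,0,0,0,-0.3],[-0.02,0.38,0.01,0,0,0,-0.3],[-0.02,0.48,0.01,0,0,0,-0.3],[-0.02,0.58,0.01,0,0,0,-0.3],[-0.02,0.68,0.01,0,0,0,-0.3],[-0.02,0.75,0.01,0,0,0,-0.3]],
])

```text
clock: 4.78
tool_pos: [0.631, 0.129, 0.0757]
tcp_rot: [167.8, -0.1, 71.0]
wrist_force: [-0.5, 0.5, 1.6]
gripper_width: 0.0558
grip_force: 0.6
```

```bash
python3 -c "
from h import *
delta(w(p,loc(.08,0,.006))[0],Rtool())
a=[]
for n in('wrist','top'):
    m=cams.camera_model(n);im=cams.read_camera(n);print(n,proj(n,w(p,loc(.08,0,.024)),m).round())
    a.append(im if n=='wrist' else cv2.resize(im[130:340,110:390],(560,420)))
cv2.imwrite('pics/w2.png',cv2.resize(np.hstack(a),(800,300)))"
```

```text
clk 4.78 F [-0.5  0.5  1.6] w 0.0558 pos [0.631  0.129  0.0757]
shift [-0.01  -0.168  0.017] turn [ 0.005 -0.002  0.001]
wrist [[247. 272.]]
top [[195. 204.]]
```

View pics/w2.png

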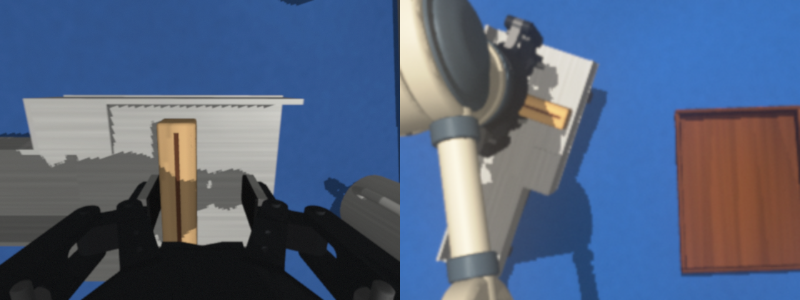

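The wrist view (left) shows the marker in the open bay at (177,180), square and touching the down-slope finger. The top view (right) shows it at (545,112), clear of the lips. Next I centre on it, lower slightly and grip.

Request:
drive_tool([
  [[-0.01,-0.08,0.02,0,0,0,-0.3],[-0.01,-0.16,0.04,0,0,0,-0.3],[-0.01,-0.16,0.04,0,0,0,-0.3],[-0.01,-0.16,0.04,0,0,0,0.2],[-0.01,-0.16,0.04,0,0,0,0.6],[-0.01,-0.16,0.04,0,0,0,1],[-0.01,-0.16,0.04,0,0,0,1],[-0.01,-0.16,0.04,0,0,0,1]],
])

```text
clock: 5.88
tool_pos: [0.6165, 0.1332, 0.069]
tcp_rot: [167.7, -0.1, 71.0]
wrist_force: [-0.3, 0.1, 4.5]
gripper_width: 0.0228
grip_force: 61.1
```

```bash
python3 -c "
from h import *
delta(w(p,loc(.08,0,.1))[0],Rtool())"
```

```text
clk 5.88 F [-0.3  0.1  4.5] w 0.0228 pos [0.6165 0.1332 0.069 ]
shift [ 0.    -0.002 -0.957] turn [ 0.006 -0.003  0.001]
```

Request:
drive_tool([
  [[0,0,-0.1,0,0,0,1],[0,0,-0.3,0,0,0,1],[0,0,-0.5,0,0,0,1],[0,0,-0.7,0,0,0,1],[0,0,-0.9,0,0,0,1],[0,0,-1,0,0,0,1]],
])

```text
clock: 6.62
tool_pos: [0.5963, 0.1401, 0.1685]
tcp_rot: [167.7, -0.2, 71.1]
wrist_force: [-0.2, -0.3, -0.9]
gripper_width: 0.0225
grip_force: 60.6
```

```bash
python3 -c "
from h import *
delta(np.array([.529,-.115,.16]),R.from_euler('xyz',[180,0,71],degrees=True).as_matrix())"
```

```text
clk 6.62 F [-0.2 -0.3 -0.9] w 0.0225 pos [0.5963 0.1401 0.1685]
shift [-2.632  0.171  0.116] turn [ 0.274 -0.004  0.001]
```

Request:
drive_tool([
  [[-0.2,0.02,-0.1,0.05,0,0,1],[-0.5,0.05,-0.1,0.15,0,0,1],[-0.8,0.1,-0.1,0.27,0,0,1],[-1,0.1,-0.1,0.27,0,0,1]],
])

```text
clock: 7.12
tool_pos: [0.5711, 0.0409, 0.177]
tcp_rot: [-180.0, -0.1, 70.9]
wrist_force: [0.1, -0.2, -0.4]
gripper_width: 0.0227
grip_force: 60.6
```

Request:
drive_tool([
  [[-0.3,0,0,0,0,0,1],[-0.6,0,0,0,0,0,1],[-0.9,0,0,0,0,0,1],[-1,0,0,0,0,0,1]],
])

```text
clock: 7.62
tool_pos: [0.5376, -0.0527, 0.1776]
tcp_rot: [179.9, -0.1, 71.0]
wrist_force: [0.5, -0.1, -1.0]
gripper_width: 0.0225
grip_force: 60.6
```

```bash
python3 -c "
from h import *
delta(np.array([.529,-.115,.06]),R.from_euler('xyz',[180,0,71],degrees=True).as_matrix())"
```

```text
clk 7.62 F [ 0.5 -0.1 -1. ] w 0.0225 pos [ 0.5376 -0.0527  0.1776]
shift [-0.618  0.119  1.176] turn [ 0.003 -0.002 -0.001]
```

Request:
drive_tool([
  [[-0.3,0.06,0,0,0,0,1],[-0.62,0.12,0.2,0,0,0,1],[-0.62,0.12,0.6,0,0,0,1],[-0.62,0.12,0.9,0,0,0,1],[-0.62,0.12,1,0,0,0,1],[-0.62,0.12,1,0,0,0,1]],
])

```text
clock: 8.38
tool_pos: [0.5296, -0.1136, 0.0775]
tcp_rot: [180.0, -0.1, 71.1]
wrist_force: [1.0, 0.3, -0.2]
gripper_width: 0.0228
grip_force: 60.6
```

```bash
python3 -c "
from h import *
delta(np.array([.529,-.115,.012]),R.from_euler('xyz',[180,0,71],degrees=True).as_matrix())
cv2.imwrite('pics/s3.png',np.hstack([cams.read_camera('side')[150:420,120:480],cams.read_camera('wrist')[150:420,100:480]]))"
```

```text
clk 8.38 F [ 1.   0.3 -0.2] w 0.0228 pos [ 0.5296 -0.1136  0.0775]
shift [-0.016 -0.002  0.655] turn [ 0.001 -0.002  0.002]
```

View pics/s3.png

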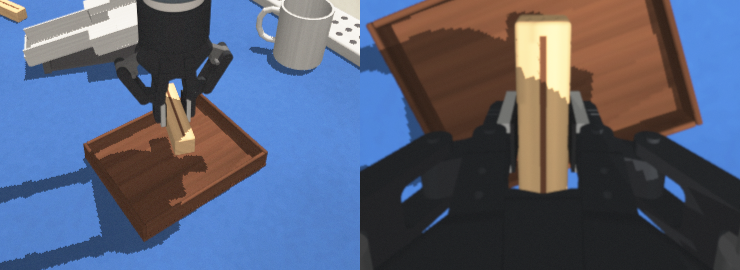

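The marker is held level above the tray's centre: side view (178,120), wrist view (543,100). Now I lower it gently.

Request:
drive_tool([
  [[-0.01,0,0.2,0,0,0,1],[-0.01,0,0.4,0,0,0,1],[-0.01,0,0.55,0,0,0,1],[-0.01,0,0.6,0,0,0,1],[-0.01,0,0.63,0,0,0,1],[-0.01,0,0.65,0,0,0,1],[-0.01,0,0.66,0,0,0,1],[-0.01,0,0.66,0,0,0,1]],
])

```text
clock: 9.48
tool_pos: [0.5296, -0.1151, 0.0118]
tcp_rot: [179.9, -0.1, 71.0]
wrist_force: [-0.8, 0.7, -0.5]
gripper_width: 0.0226
grip_force: 60.6
```

Request:
drive_tool([
  [[0,0,0.005,0,0,0,1],[0,0,0.01,0,0,0,1],[0,0,0.015,0,0,0,1],[0,0,0.02,0,0,0,1],[0,0,0.02,0,0,0,1]],
])

```text
clock: 10.1
tool_pos: [0.5294, -0.1151, 0.0097]
tcp_rot: [179.9, -0.1, 71.0]
wrist_force: [-1.3, -0.8, 0.2]
gripper_width: 0.0226
grip_force: 60.9
```

Request:
drive_tool([
  [[0,0,0.005,0,0,0,1],[0,0,0.01,0,0,0,1],[0,0,0.015,0,0,0,1],[0,0,0.015,0,0,0,1]],
])

```text
clock: 10.6
tool_pos: [0.5294, -0.1151, 0.0096]
tcp_rot: [179.9, -0.1, 71.0]
wrist_force: [-6.2, 1.7, 8.9]
gripper_width: 0.0225
grip_force: 62.0
```

Contact at about 9 N, so I release slowly and rise.

Request:
drive_tool([
  [[0,0,0,0,0,0,0.3],[0,0,0,0,0,0,0],[0,0,0,0,0,0,0],[0,0,0,0,0,0,0],[0,0,-0.2,0,0,0,0],[0,0,-0.5,0,0,0,0],[0,0,-1,0,0,0,0],[0,0,-1,0,0,0,0]],
])

```text
clock: 11.6
tool_pos: [0.5321, -0.116, 0.1153]
tcp_rot: [179.3, -0.1, 71.0]
wrist_force: [0.4, 0.9, 0.6]
gripper_width: 0.0427
grip_force: 0.0
```

Request:
drive_tool([
  [[0.5,0,-0.5,0,0,0,0],[1,0,-1,0,0,0,0],[1,0,-1,0,0,0,0],[1,0,-1,0,0,0,0],[1,0,-1,0,0,0,0]],
])

```text
clock: 12.22
tool_pos: [0.5607, -0.0217, 0.206]
tcp_rot: [-179.9, -0.0, 71.0]
wrist_force: [-0.0, 0.5, -0.5]
gripper_width: 0.0426
grip_force: 0.0
```

```bash
python3 -c "
from h import *
print(ctrl.get_state()['wrist_force'])
cv2.imwrite('pics/s4.png',np.hstack([cams.read_camera('side')[150:420,120:480],cams.read_camera('top')[150:420,100:480]]))"
```

```text
[-1.42290501e-04  4.61482327e-01 -4.91149801e-01]
```

View pics/s4.png

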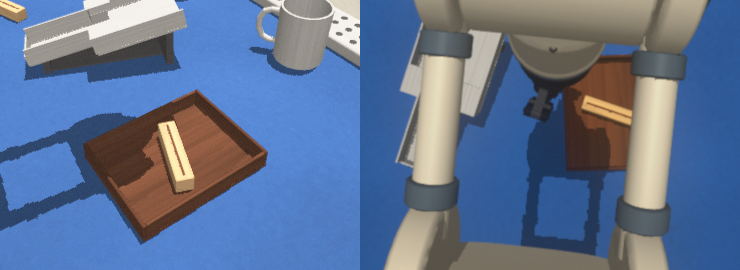

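The marker lies flat at the tray's centre (side view (175,157)), and the gripper is clear of everything.

```bash
python3 -c "
from plant import order
print(order.hand_in())"
```

```text
the job is handed in; nothing more can be done
None
```

I pushed the marker up into the open bay, lifted it out over the walls and laid it flat near the middle of the dark tray; the job is handed in at about 12 s of the 46 s, but the hand-in returned no verdict.

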